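# Fetch the brass spacer from the deep copper cup with sprung tongs

### The job

Take the red-gripped sprung tongs from their rail, reach down into the copper cup and squeeze them shut on the brass spacer, without touching the spacer with the fingers. Lift it out and stand it upright in the white dish beside the rail, then hang the tongs back on the rail as they were and let go.

Things in the scene. Friction and masses are not known exactly. Their poses are not given: they have to be found in the camera images.
- tongs: Upright steel tongs, 110 g. Origin: midway between the tips of the open jaws, fixed to the +y arm; z up, jaws close along y. Arms above z 98 mm: 16 mm wide (x), 58 over their outsides (y) when open; red grips z 120-160 to squeeze from above; crossbar at the top, z 167-178. Jaws below z 96: 16 wide, 3 thick, 44 over their outsides, open. Lugs 64 long (x), underside z 100, hang on the rails.
- tongs_jaw (a joint): Slide of the tongs' -y arm towards the +y arm: 0 open to 0.024 m shut. Springs open: 4.5 N at 0, 5.1 N at 4 mm, 7.8 N at 22 mm. Jaw gap = 38 mm less this; finger opening on the red grips = 58 mm less this. Squeezed about 4 mm (opening 54) the tongs are carried with jaws open; a 25 N grip shuts them firmly on the spacer (at about 22 mm).
- spacer: Brass spacer, an upright cylinder 16 mm across and 18 mm high, 30 g, dark bore on top. Origin: centre of its underside; z along its axis. It starts standing on the floor of the copper cup, within 6 mm of the cup's axis.
- copper_cup: Narrow deep round copper cup, fixed: 66 mm outside, 60 mm inside, 92 mm high, floor 6 mm thick. Origin: centre of its underside; z up. Two like cups, silvery and green, stand near it in any order, with other spacers that are not wanted.
- caddy: Fixed dark wood base 120 x 300 x 15 mm. Origin: centre of its underside; z up, y lengthwise. White dish at y +85 mm: 96 inside, floor z 19, rim z 27. Tongs' stand at y -85: two brass rails along y, 34 apart inside (x), 104 long, tops z 127, end stops z 135. The tongs hang between them by their lugs, their y along the caddy's y, tongs' origin at about (0, -85, 27) mm.
There are look-alikes about, which are no part of the job. Of the things that look like the tongs, the largest one is meant.

How it is judged:
By the outcome, as a careful person would: the job done as asked, in the order asked, and still so for the second after the job is handed in, with the robot touching nothing.
It also fails if it takes over 58 s, if anything falls off the work surface, if the arm or the gripper's body presses on something with over 40 N, if the wrist force passes 120 N, or if a joint passes its speed limit or range.

### The arm

A 7-joint arm with a two-finger parallel gripper is mounted at the origin on the work surface. World frame = base frame: x ahead of the robot, y to its left, z up, the work surface at z = 0. Lengths are in m, angles in degrees, forces in N, time in s.
With the tool pointing down it reaches from about 0.425 to 0.95 m from the base axis. Payload 16.7 kg.
Tool frame: the origin (TCP) lies midway between the tips of the shut fingers; the grasp point (between the pads) lies robot.hold_point_z behind it (robot.hold_point_z is the distance from the TCP to the grasp point, in m); z points along the fingers, y is the line along which they close (so a half turn about z gives the same grasp; the last joint's range is limited). The gripper opens to 94 mm and grips with 3 to 60 N. Pads are 16 mm wide; open, the fingers measure 119 mm over their backs; the gripper's body (75 mm by 177 mm) begins 78 mm behind the grasp point.
Start: joints at [55.606, 24.414, 4.234, 92.017, -1.954, 63.644, -3.845], TCP at [0.294, -0.608, 0.205] pointing down, gripper open.
Joint ranges: [-163.25, 163.25], [-28.42, 122.38], [-70.27, 78.77], [12.13, 141.07], [-58.53, 238.53], [9.26, 117.41], [-156.51, 156.51]. Speed limits (degrees/s): [108.29, 108.29, 136.94, 136.94, 172.46, 172.46, 172.46].

### API

Orientations are given as [roll, pitch, yaw] about the fixed x, y, z axes, in that order (R = Rz(yaw) Ry(pitch) Rx(roll)).
In Python, from workcell import robot gives the robot as it stands.
- The arm moves only by the shell command python3 -m handwheel 'ROWS' [FORCE]. ROWS is JSON, one flat list of numbers, 7 for each row, row after row: the shift along the tool's x, y, z scaled (see below), then the turn, a rotation vector about the tool's x, y, z scaled (see below), then the opening, from -1 (shut) to 1 (fully open). A call has 1 to 12 rows; each row shifts and turns the commanded pose from where the row before left it, along the tool's axes as they then stand; what a row does not reach is not made up. The controller multiplies each number of a shift by 0.2 m and each number of a turn by 45 degrees. A row lasts 1/10 s, in which the tool goes at most 50 mm and 8.59 degrees, less where a joint would pass 70% of its speed; a pose out of reach is approached as far as the arm can. A call with a number of a shift or a turn outside -1 to 1 is refused whole. A call with a gripper value outside its range is refused whole. The fingers move at their own pace and stop on an object; FORCE is the grip in N (left out, the last holds). Time passes only in rows, so rows that do not move let the fingers close. It gives the time, the measured TCP pose, the force, the opening and the grip force at its end, in the units of the state.
- robot.observe(): the state, without advancing time (a new reading comes with each control period).
- robot.get_image(name): name is "side" or "top" or "wrist"; returns a dict with "img" (420x560x3 uint8, red, green, blue), "z_map" (420x560 float32, m along the optical axis (not along the pixel's ray), 0 where there is no reading), "fx", "fy", "cx", "cy" (pixels), "R" (3x3) and "t" (3): a world point X has camera coordinates R X + t; the wrist camera has in their place "tool_from_camera" (4x4, takes a point from camera to tool coordinates, whose origin is the TCP and whose axes are the flange's). Camera axes: x right, y down, z forward; pixel columns grow to the right and rows downward; lengths in m; the calibration is good to about 2 mm. The wrist camera is an equidistant fisheye: a pixel r from the principal point sees the ray r / f radians off the axis. A picture is of the moment at which its call begins: read the wrist's pose just before it.
- robot.hand_in(): hands the job in; it is judged then, once.
Trained networks look in the newest picture that a camera, given by its name, has taken for a name from the list of things; names that differ only in an ending like _2 or _b are one class to them, and where a whole thing is asked for, a point or a joint stands for the part that bears it (a point fixed in the world has none). Each returns a list of dicts, best first, with "confidence" (0 to 1); they miss things now and then, are a little off and sometimes report something else, mostly with a low value. They report only what shows in the picture. A call takes as long as a camera call. They do not tell look-alikes from the thing itself.
- robot.search_frame(camera, thing): "xyz" ([x, y, z] in m, in world coordinates, good to about 4 mm: the middle of the surface that is visible of it).
- robot.silhouettes(camera, thing): "mask" (420x560 bool, what is visible of it).
The state is a dict: "clock": time; "joint_pos": joint angles; "qd": joint speeds; "tau": joint torques, N m; "ee_pos": TCP position; "tcp_rot": TCP orientation; "wrist_force": force on the tool from outside, world axes, zero at the start; "torque": the same for the moment, N m; "width": finger opening in m; "grip_force": force on a finger pad.
Only numpy, scipy, OpenCV 4.12 (cv2) and the standard library are available. Lean on these libraries where they do the work, as an engineer would, in place of code of your own. Each camera call takes 0.05 s, during which the arm holds its last target. There are 200 camera calls.

## Working session

There is one attempt and no reset: what is moved stays moved. The work goes in short steps, Python scripts to look and compute and a shell command to move; the robot and the scene stay as the last step left them, time stands still between calls to the robot, and variables do not carry over. Pictures are saved under pics/ and viewed, at most 10 in all, crops included, and the job is handed in when it is done.

```bash
ls; mkdir -p pics
python3 - <<'E'
from workcell import robot
import cv2,numpy as np
print(robot.hold_point_z); s=robot.observe(); print(s)
for n in ("side","top"):
    d=robot.get_image(n); cv2.imwrite(f"pics/{n}0.png",d["img"][:,:,::-1]); np.savez(f"{n}0.npz",**d)
    print(n,d["fx"],d["cx"],d["cy"],d["R"],d["t"])
    for t in ("tongs","spacer","copper_cup","caddy"):
        print(t,[(np.round(r["xyz"],3).tolist(),round(r["confidence"],2)) for r in robot.search_frame(n,t)][:5])
E
```

```text
pics
0.0188
{'clock': 0.0, 'joint_pos': array([55.60808354, 24.45012756,  4.23217013, 92.05128629, -1.95406436,
       63.64533332, -3.84167745]), 'qd': array([ 0.00823221, -0.0659656 , -0.02564338,  0.08732235,  0.03321512,
        0.04028134,  0.05347799]), 'tau': array([-3.41843963e-05, -9.35824513e+01,  3.66713673e+00, -4.54194760e+01,
       -4.87945438e-02,  1.99239829e-02,  2.21327987e-04]), 'ee_pos': array([ 0.29383043, -0.60719887,  0.20477787]), 'tcp_rot': array([-1.79925651e+02,  5.60558072e-03,  2.58263962e+01]), 'wrist_force': array([-0.46514673,  0.40918499,  0.55583833]), 'torque': array([-0.02312994,  0.0073662 , -0.00595446]), 'grip_force': 0.0, 'width': 0.09413190904274996}
side 420.26392385196436 273.935264832098 204.47224074821077 [[-0.98568237 -0.16808857 -0.01328514]
 [-0.10632656  0.68078564 -0.72472448]
 [ 0.13086224 -0.71293558 -0.68891068]] [0.47192595 0.15060045 0.77825336]
tongs [([0.51, -0.257, 0.133], 0.9), ([0.368, -0.291, 0.082], 0.59)]
spacer []
copper_cup [([0.521, 0.252, 0.052], 0.8)]
caddy [([0.532, -0.173, 0.012], 0.96)]
top 484.0270780332031 282.4271303209754 205.72844015674895 [[ 2.20057428e-03 -9.99935633e-01 -1.11304518e-02]
 [-9.92669364e-01 -8.39284616e-04 -1.20858713e-01]
 [ 1.20841592e-01  1.13148171e-02 -9.92607316e-01]] [-0.06998627  0.48364611  1.03347104]
tongs [([0.524, -0.444, 0.084], 0.73), ([0.369, -0.293, 0.105], 0.7), ([0.507, -0.281, 0.166], 0.6), ([0.523, 0.262, 0.052], 0.23)]
spacer [([0.52, 0.257, 0.023], 0.49)]
copper_cup [([0.526, 0.266, 0.053], 0.7)]
caddy [([0.522, -0.187, 0.018], 0.55)]
```

View pics/top0.png

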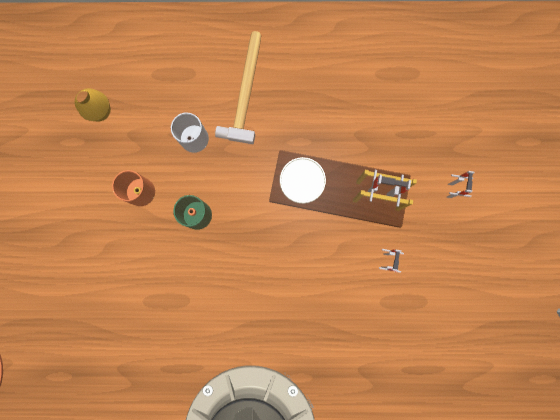

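View pics/side0.png

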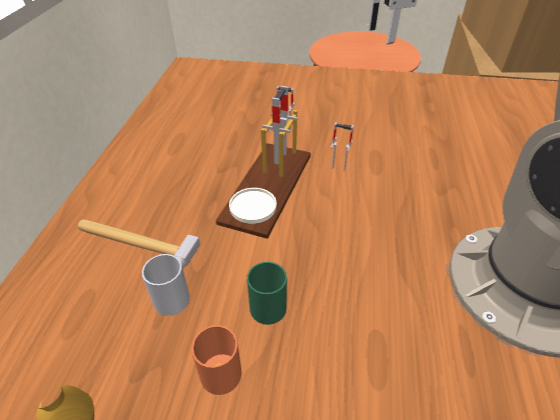

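The top view shows the caddy at (340,188), with the dish at (303,180) and the real tongs on the rails at (388,188). The copper cup is at (130,187) with its spacer at about (137,190). Two smaller look-alike tongs stand at (463,184) and (392,260). The side view agrees: copper cup at (218,360), tongs at (283,120). Next I measure from the depth maps.

```bash
cat > h.py <<'E'
import numpy as np,cv2
from scipy.optimize import least_squares
def cloud(d):
    z=d["z_map"]; v,u=np.mgrid[:z.shape[0],:z.shape[1]]
    P=np.stack([(u-d["cx"])/d["fx"]*z,(v-d["cy"])/d["fy"]*z,z],-1)
    X=(P-d["t"])@d["R"]; X[z==0]=np.nan; return X
def circ(p,r=None):
    m=np.median(p,0)
    if r: f=lambda q:np.hypot(*(p-q[:2]).T)-r; x0=m
    else: f=lambda q:np.hypot(*(p-q[:2]).T)-q[2]; x0=[*m,.04]
    s=least_squares(f,x0,loss="soft_l1",f_scale=.001); return s.x,np.sqrt(np.mean(s.fun**2))
def near(X,c,r): return np.hypot(X[...,0]-c[0],X[...,1]-c[1])<r
E
python3 - <<'E'
from h import *
np.set_printoptions(precision=4,suppress=True)
for n in("top","side"):
    d=dict(np.load(n+"0.npz")); X=cloud(d); I=d["img"].astype(int); h=cv2.cvtColor(d["img"],cv2.COLOR_RGB2HSV)
    print(n,"table z",np.nanmedian(X[near(X,(.45,.05),.05)],0))
    m=near(X,(.52,.26),.05)&(X[...,2]>.088); print("cup rim",m.sum(),circ(X[m][:,:2]),np.nanmedian(X[m][:,2]))
    m=near(X,(.52,.26),.026)&(X[...,2]<.035); p=X[m]; print("in cup z hist",np.histogram(p[:,2],bins=[0,.004,.008,.012,.018,.022,.026,.03]))
    q=p[p[:,2]>.02]; print("spacer top",len(q),q.mean(0) if len(q) else 0)
    wood=near(X,(.525,-.18),.19)&(X[...,2]>.0125)&(X[...,2]<.0175); p=X[wood]
    r=cv2.minAreaRect((p[:,:2]*1000).astype(np.float32)); print("caddy",r,p[:,2].mean())
    m=near(X,(.535,-.1),.06)&(X[...,2]>.024)&(X[...,2]<.031)&(I.min(-1)>150);print("dish rim",m.sum(),circ(X[m][:,:2]))
    m=near(X,(.51,-.27),.08)&(X[...,2]>.19); p=X[m]; print("crossbar",len(p),p.mean(0),p.max(0),p.min(0),cv2.minAreaRect((p[:,:2]*1000).astype(np.float32)))
    m=near(X,(.51,-.27),.08)&(X[...,2]>.12)&(X[...,2]<.14); p=X[m]; print("rails",len(p),p.max(0),p.min(0),cv2.minAreaRect((p[:,:2]*1000).astype(np.float32)))
    red=near(X,(.51,-.27),.08)&(h[...,1]>180)&((h[...,0]<5)|(h[...,0]>174))&(X[...,2]>.13);p=X[red];print("red",len(p),p.mean(0),p.min(0),p.max(0))
E
```

```text
top table z [0.4504 0.053  0.0005]
cup rim 167 (array([0.519 , 0.2527, 0.0312]), np.float64(0.0010951110013307898)) 0.09166098911671276
in cup z hist (array([ 26, 124,  39,  20,  20,  36,  18]), array([0.   , 0.004, 0.008, 0.012, 0.018, 0.022, 0.026, 0.03 ]))
spacer top 92 [0.5218 0.2687 0.0264]
caddy ((526.0864868164062, -196.67652893066406), (299.5412902832031, 119.814453125), 78.89093017578125) 0.015210564965198623
dish rim 147 (array([ 0.5422, -0.1129,  0.0489]), np.float64(0.006121831923793525))
crossbar 236 [ 0.5078 -0.2752  0.2028] [ 0.5212 -0.2468  0.2099] [ 0.4946 -0.3052  0.1902] ((507.8245849609375, -276.6881408691406), (58.53443908691406, 16.354976654052734), 79.1455078125)
rails 555 [ 0.5447 -0.2244  0.1396] [ 0.4727 -0.3349  0.1206] ((507.97540283203125, -279.3028564453125), (104.04672241210938, 62.85841751098633), 79.23387908935547)
red 15 [ 0.505  -0.2654  0.169 ] [ 0.495  -0.3032  0.151 ] [ 0.5179 -0.2463  0.1872]
side table z [0.4384 0.0559 0.0008]
cup rim 365 (array([0.5213, 0.2549, 0.0312]), np.float64(0.0009932972099514182)) 0.09174127904709717
in cup z hist (array([ 1, 43,  4,  3,  2,  7,  4]), array([0.   , 0.004, 0.008, 0.012, 0.018, 0.022, 0.026, 0.03 ]))
spacer top 18 [0.5167 0.2704 0.027 ]
caddy ((498.397216796875, -188.93438720703125), (303.7135009765625, 184.0926513671875), 78.2979507446289) 0.015510013295178812
dish rim 136 (array([ 0.5455, -0.1114,  0.0489]), np.float64(0.0010719165650876356))
crossbar 161 [ 0.5107 -0.2712  0.2007] [ 0.5232 -0.2439  0.2079] [ 0.4983 -0.3059  0.1901] ((510.9121398925781, -275.2453308105469), (62.9276123046875, 15.96384334564209), 79.93905639648438)
rails 411 [ 0.5477 -0.2216  0.1398] [ 0.4761 -0.3266  0.12  ] ((510.5772705078125, -277.20379638671875), (107.07380676269531, 63.71243667602539), 78.29231262207031)
red 191 [ 0.5096 -0.2744  0.1677] [ 0.4978 -0.3051  0.1479] [ 0.5213 -0.2418  0.1888]
```

```bash
python3 -m handwheel '[0,0,-0.13,0,0,0.164,1, 0,0,-0.13,0,0,0.164,1, 0,0,-0.13,0,0,0.164,1, 0,0,-0.13,0,0,0.164,1, 0,0,-0.13,0,0,0.164,1, 0,0,0,0,0,0,1]'
python3 -m handwheel '[0.08,-0.2,0,0,0,0,1, 0.08,-0.2,0,0,0,0,1, 0.08,-0.2,0,0,0,0,1, 0.08,-0.2,0,0,0,0,1, 0.08,-0.2,0,0,0,0,1, 0.08,-0.2,0,0,0,0,1, 0.08,-0.2,0,0,0,0,1, 0.08,-0.2,0,0,0,0,1, 0.08,-0.2,0,0,0,0,1, 0,0,0,0,0,0,1, 0,0,0,0,0,0,1]'
cat >> h.py <<'E'
from scipy.spatial.transform import Rotation as Ro
def wrist(robot,name):
    s=robot.observe(); d=robot.get_image("wrist"); cv2.imwrite(name,d["img"][:,:,::-1])
    z=d["z_map"]; v,u=np.mgrid[:z.shape[0],:z.shape[1]]; a=(u-d["cx"])/d["fx"]; b=(v-d["cy"])/d["fy"]
    r=np.hypot(a,b)+1e-9; k=np.tan(np.minimum(r,1.5))/r
    P=np.stack([a*k*z,b*k*z,z],-1); T=d["tool_from_camera"]; P=P@T[:3,:3].T+T[:3,3]
    X=P@Ro.from_euler("xyz",s["tcp_rot"],degrees=True).as_matrix().T+s["ee_pos"]; X[z==0]=np.nan
    return s,d,X
def steps(s,xyz,yaw=None):
    R=Ro.from_euler("xyz",s["tcp_rot"],degrees=True).as_matrix()
    d=R.T@(np.array(xyz)-s["ee_pos"]); print("shift tool units(/0.2)",np.round(d/.2,3),"mm",np.round(d*1000,1))
    if yaw is not None:
        t=((s["tcp_rot"][2]-yaw+180)%360-180); print("turn about tool z",round(t,2),"units",round(t/45,3))
E
python3 - <<'E'
from h import *; from workcell import robot
np.set_printoptions(precision=4,suppress=True)
s,d,X=wrist(robot,"pics/w1.png"); print(s["ee_pos"],s["tcp_rot"],s["joint_pos"],d["tool_from_camera"])
np.savez("w1.npz",X=X,img=d["img"])
m=near(X,(.51,-.276),.08)
for n,a,b in(("crossbar",.19,.215),("rails",.12,.14)):
    p=X[m&(X[...,2]>a)&(X[...,2]<b)]; print(n,len(p))
    if len(p): print(p.mean(0),cv2.minAreaRect((p[:,:2]*1000).astype(np.float32)),np.median(p[:,2]))
p=X[near(X,(.526,-.197),.19)&(X[...,2]>.0125)&(X[...,2]<.0175)]; print("caddy",cv2.minAreaRect((p[:,:2]*1000).astype(np.float32)),p[:,2].mean())
E
```

```text
clock: 1.1
ee_pos: [0.2946, -0.6087, 0.3394]
tcp_rot: [179.8, -0.2, -11.3]
wrist_force: [-0.2, -0.2, -0.1]
width: 0.0939
grip_force: 0.0
clock: 2.2
ee_pos: [0.5048, -0.2812, 0.335]
tcp_rot: [-180.0, 0.0, -10.9]
wrist_force: [-1.0, -1.1, -0.7]
width: 0.0942
grip_force: 0.0
[ 0.5048 -0.2812  0.335 ] [-179.9967    0.0303  -10.9014] [ 23.02    10.206   -0.3373  94.9737   0.065   74.8507 -78.2304] [[ 0.0002 -0.9645 -0.2642  0.0762]
 [ 1.      0.0003 -0.0005  0.0005]
 [ 0.0006 -0.2642  0.9645 -0.1792]
 [ 0.      0.      0.      1.    ]]
crossbar 812
[ 0.5094 -0.2755  0.2026] ((508.8434753417969, -276.3908996582031), (58.207305908203125, 16.22317123413086), 79.43460083007812) 0.20305970031091242
rails 1172
[ 0.5171 -0.2808  0.1295] ((507.9634704589844, -278.9750061035156), (104.68338012695312, 63.372684478759766), 79.21878814697266) 0.12796719632326206
caddy ((496.101318359375, -189.31617736816406), (299.89434814453125, 183.5371551513672), 78.34449005126953) 0.015003027387957132
```

View pics/w1.png

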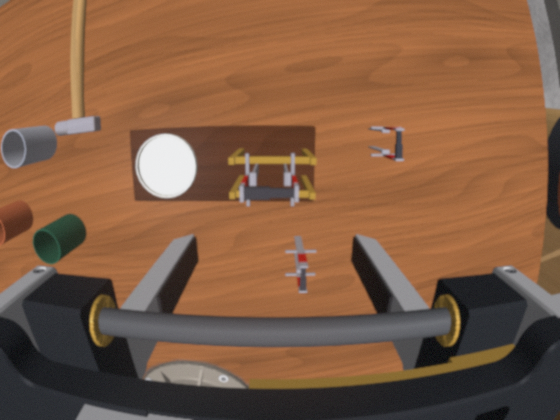

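The wrist view shows the tongs at (272,185), between the rails and straddled by the open fingers. Position and yaw agree with the other two cameras, so I go down and squeeze to 54 mm.

```bash
python3 -m handwheel '[0.015,-0.027,0,0,0,-0.005,1, 0,0,0.15,0,0,0,1, 0,0,0.2,0,0,0,1, 0,0,0.2,0,0,0,1, 0,0,0.15,0,0,0,1, 0,0,0.12,0,0,0,1, 0,0,0.08,0,0,0,1, 0,0,0.035,0,0,0,1, 0,0,0,0,0,0,1, 0,0,0,0,0,0,1]' 15
python3 - <<'E'
from h import *; from workcell import robot
s=robot.observe(); steps(s,(.5088,-.2764,.148),-10.7)
E
```

```text
clock: 3.25
ee_pos: [0.5088, -0.2777, 0.1493]
tcp_rot: [180.0, -0.1, -10.9]
wrist_force: [0.4, -0.1, 0.9]
width: 0.0942
grip_force: 0.0
shift tool units(/0.2) [-0.001 -0.006  0.007] mm [-0.2 -1.3  1.3]
turn about tool z -0.18 units -0.004
```

```bash
python3 -m handwheel '[0,-0.008,0.005,0,0,-0.004,0.4, 0,0,0,0,0,0,0.3, 0,0,0,0,0,0,0.2, 0,0,0,0,0,0,0.15, 0,0,0,0,0,0,0.15, 0,0,0,0,0,0,0.15, 0,0,0,0,0,0,0.15]' 15
```

```text
clock: 3.95
ee_pos: [0.5089, -0.2757, 0.1476]
tcp_rot: [180.0, -0.0, -10.7]
wrist_force: [-1.6, 0.3, 1.6]
width: 0.0543
grip_force: 6.0
```

```bash
python3 -m handwheel '[0,0,-0.03,0,0,0,0.15, 0,0,-0.06,0,0,0,0.15, 0,0,-0.1,0,0,0,0.15, 0,0,-0.15,0,0,0,0.15, 0,0,-0.15,0,0,0,0.15, 0,0,-0.15,0,0,0,0.15, 0,0,-0.1,0,0,0,0.15, 0,0,-0.05,0,0,0,0.15, 0,0,0,0,0,0,0.15]' 15
python3 - <<'E'
from h import *; from workcell import robot
d=robot.get_image("side"); I=d["img"]; cv2.imwrite("pics/s2.png",I[:,:,::-1])
X=cloud(d); s=robot.observe(); print(s["ee_pos"],s["width"])
m=near(X,s["ee_pos"],.045)&(X[...,2]>.12)&(X[...,2]<s["ee_pos"][2]-.03); p=X[m]; print(len(p),p.min(0),p.max(0))
E
```

```text
clock: 4.85
ee_pos: [0.5092, -0.2758, 0.307]
tcp_rot: [180.0, -0.1, -10.7]
wrist_force: [-0.1, -0.7, -1.7]
width: 0.0537
grip_force: 5.1
[ 0.50877031 -0.27558394  0.30558474] 0.054515318662358626
674 [ 0.48216562 -0.31615715  0.12037734] [ 0.54346537 -0.23480536  0.27554527]
```

View pics/s2.png

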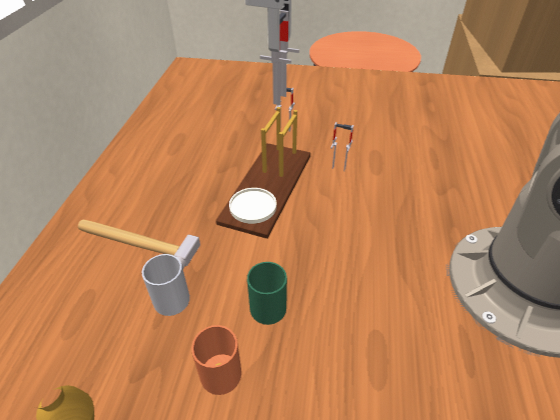

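The side view shows the tongs hanging upright and open in the gripper at (280,60), and the rails empty at (280,130). Next I go over to look into the cup.

```bash
python3 -m handwheel '[-0.02,-0.07,0,0,0,0,0.15, -0.044,-0.15,0,0,0,0,0.15, -0.044,-0.15,0,0,0,0,0.15, -0.044,-0.15,0,0,0,0,0.15, -0.044,-0.15,0,0,0,0,0.15, -0.044,-0.15,0,0,0,0,0.15, -0.044,-0.15,0,0,0,0,0.15, -0.044,-0.15,0,0,0,0,0.15, -0.044,-0.15,0,0,0,0,0.15, -0.044,-0.15,0,0,0,0,0.15, -0.044,-0.15,0,0,0,0,0.15, -0.044,-0.15,0,0,0,0,0.15]' 15
python3 -m handwheel '[-0.044,-0.15,0,0,0,0,0.15, -0.044,-0.15,0,0,0,0,0.15, -0.044,-0.15,0,0,0,0,0.15, -0.044,-0.15,0,0,0,0,0.15, -0.044,-0.15,0,0,0,0,0.15, -0.035,-0.13,0,0,0,0,0.15, -0.02,-0.06,0,0,0,0,0.15, 0,0,0,0,0,0,0.15, 0,0,0,0,0,0,0.15]' 15
python3 - <<'E'
from h import *; from workcell import robot
np.set_printoptions(precision=4,suppress=True)
s,d,X=wrist(robot,"pics/w2f.png"); np.savez("w2.npz",X=X,img=d["img"])
print(s["ee_pos"],s["tcp_rot"],s["width"],s["joint_pos"])
m=near(X,(.52,.2538),.05)&(X[...,2]>.086)&(X[...,2]<.1); print("rim",m.sum(),circ(X[m][:,:2]),np.median(X[m][:,2]))
m=near(X,(.52,.2538),.029)&(X[...,2]<.05); p=X[m]; print(np.histogram(p[:,2],bins=[0,.004,.008,.012,.016,.02,.023,.026,.03,.05]))
q=p[(p[:,2]>.0205)&(p[:,2]<.028)]; print("top",len(q),q.mean(0),cv2.minEnclosingCircle((q[:,:2]*1000).astype(np.float32)))
v,u=np.where(m); r0,c0=int(v.mean()),int(u.mean()); print(r0,c0)
c=d["img"][max(0,r0-60):r0+60,max(0,c0-80):c0+80]; cv2.imwrite("pics/w2.png",cv2.resize(c[:,:,::-1],None,fx=5,fy=5))
for t in("spacer",): print([(np.round(r["xyz"],4),r["confidence"]) for r in robot.search_frame("wrist",t)])
E
```

```text
clock: 6.1
ee_pos: [0.4721, 0.0828, 0.3044]
tcp_rot: [180.0, 0.1, -10.6]
wrist_force: [0.2, -0.5, -1.0]
width: 0.054
grip_force: 5.1
clock: 7.0
ee_pos: [0.454, 0.2751, 0.3049]
tcp_rot: [179.9, 0.0, -10.7]
wrist_force: [-0.5, 0.1, -0.9]
width: 0.0541
grip_force: 5.1
[0.454  0.2751 0.3049] [179.9414   0.0394 -10.6833] 0.054092476153556196 [ -12.9289    8.2529  -27.9931  101.6665    4.0886   71.1503 -142.6866]
rim 464 (array([0.5193, 0.2542, 0.0311]), np.float64(0.000978157903564359)) 0.09176293663967364
(array([  12, 1090,   20,    5,    3,   14,   96,    3,   18]), array([0.   , 0.004, 0.008, 0.012, 0.016, 0.02 , 0.023, 0.026, 0.03 ,
       0.05 ]))
top 112 [0.5214 0.2543 0.024 ] ((530.3102416992188, 246.50291442871094), 21.373064041137695)
122 279
[]
```

View pics/w2.png

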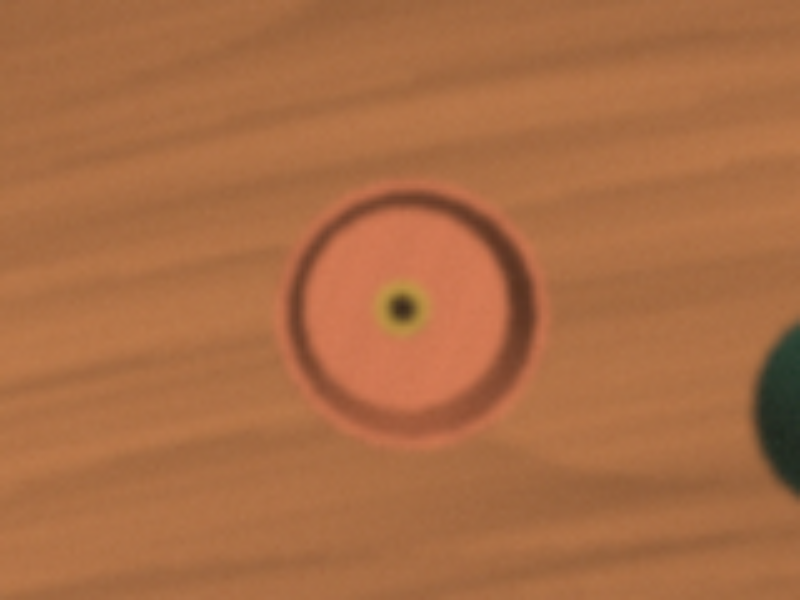

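The crop shows the copper cup with its floor centred at (405,310). The brass spacer with its dark bore is at (402,307), so nearly on the axis.

Run:
```python
from h import *; from workcell import robot
X=np.load("w2.npz")["X"]; s=robot.observe()
c=np.array([.5193,.2542])
for _ in range(4):
    p=X[near(X,c,.012)&(X[...,2]>.021)&(X[...,2]<.027)]; c=(p[:,:2].max(0)+p[:,:2].min(0))/2; c2=np.median(p,0); c=p[:,:2].mean(0)
p2=X[near(X,(.5193,.2542),.024)&(X[...,2]>.003)&(X[...,2]<.009)]
print(len(p),c,c2,np.ptp(p,0),"floor z",np.median(p2[:,2]),"spacer top z",np.median(p[:,2]))
steps(s,(c[0],c[1],.3049),-10.7)
```

```text
104 [0.51978371 0.25515597] [0.51988414 0.25520274 0.02396794] [0.01603869 0.01595544 0.00454779] floor z 0.0059677516572599065 spacer top z 0.023967936318852134
shift tool units(/0.2) [0.34  0.035 0.002] mm [67.9  7.   0.4]
turn about tool z -0.05 units -0.001
```

```bash
python3 -m handwheel '[0.1,0.01,0,0,0,0,0.15, 0.14,0.015,0,0,0,0,0.15, 0.1,0.01,0,0,0,0,0.15, 0,0,0.1,0,0,0,0.15, 0,0,0.12,0,0,0,0.15, 0,0,0.08,0,0,0,0.15, 0,0,0,0,0,0,0.15, 0,0,0,0,0,0,0.15]' 15
python3 - <<'E'
from h import *; from workcell import robot
np.set_printoptions(precision=4,suppress=True)
s=robot.observe(); print(s["ee_pos"],s["joint_pos"]); steps(s,(.5198,.2552,.131),-10.7)
R=Ro.from_euler("xyz",s["tcp_rot"],degrees=True).as_matrix()
for n in("side","top"):
    d=robot.get_image(n); X=cloud(d); cv2.imwrite(f"pics/{n}3.png",d["img"][:,:,::-1])
    L=(X-s["ee_pos"])@R
    for a,b in((.03,.05),(.09,.108),(.108,.135)):
        p=L[near(X,s["ee_pos"],.045)&(L[...,2]>a)&(L[...,2]<b)&(abs(L[...,0])<.025)]; print(n,a,len(p),np.percentile(p,[2,50,98],axis=0).tolist() if len(p) else "")
E
```

```text
clock: 7.9
ee_pos: [0.5204, 0.2558, 0.246]
tcp_rot: [180.0, -0.0, -10.7]
wrist_force: [-0.3, 0.6, -1.3]
width: 0.0541
grip_force: 5.1
[0.5204 0.2558 0.246 ] [ -11.2088   15.4279  -25.7083  100.4988    7.2798   65.7086 -139.8467]
shift tool units(/0.2) [-0.002  0.004  0.575] mm [ -0.5   0.7 115. ]
turn about tool z -0.03 units -0.001
side 0.03 184 [[-0.006484563303330752, -0.02085689410422417, 0.030704034212327615], [0.0003204245111425859, 0.016829183054083697, 0.041773291037659255], [0.009256312684287211, 0.019257358511775766, 0.04966816411892216]]
side 0.09 119 [[-0.006320378218366192, -0.020791915375988013, 0.09067349280085055], [-0.001460466915819072, -0.019758314265861925, 0.09919993387365718], [0.009640664345877596, 0.018984373049772057, 0.10774610427457149]]
side 0.108 100 [[-0.006094558667926327, -0.020960892588415287, 0.1083806432860663], [0.0011212937801952864, -0.01796341521077407, 0.11422472948999482], [0.009593620033469927, 0.018866622626935618, 0.12009934648638607]]
top 0.03 0 
top 0.09 28 [[-0.0077265875572015245, 0.017873158276271096, 0.0921335524672452], [7.325732441746101e-05, 0.020510361381070628, 0.0993537677643824], [0.00741386301654861, 0.021482224139671453, 0.10737440935944417]]
top 0.108 19 [[-0.007893152805585963, 0.01904060435802306, 0.1085164219047693], [-0.00018950477110146733, 0.02057295196540916, 0.11628756776003978], [0.007574233573804937, 0.02200230860518447, 0.1205104822243233]]
```

View pics/side3.png

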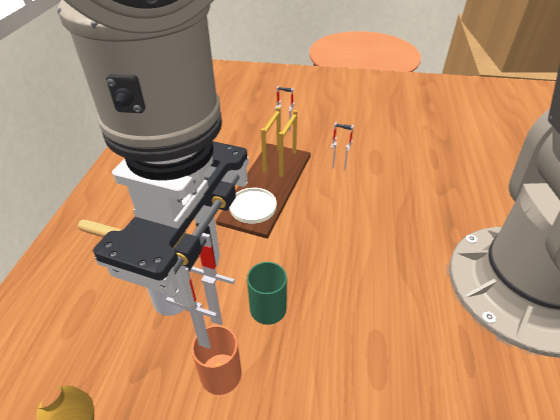

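The side view shows the tongs upright and open over the copper cup at (210,340). By depth, the tips are 120.5 mm below the TCP, there is no tilt, and they are centred. I go down into the cup.

```bash
python3 -m handwheel '[-0.002,0.004,0.06,0,0,0,0.15, 0,0,0.09,0,0,0,0.15, 0,0,0.09,0,0,0,0.15, 0,0,0.09,0,0,0,0.15, 0,0,0.09,0,0,0,0.15, 0,0,0.07,0,0,0,0.15, 0,0,0.05,0,0,0,0.15, 0,0,0.03,0,0,0,0.15, 0,0,0.005,0,0,0,0.15, 0,0,0,0,0,0,0.15]' 15
python3 - <<'E'
from h import *; from workcell import robot
s=robot.observe(); print(s["ee_pos"],s["wrist_force"]); steps(s,(.5198,.2552,.131),-10.7)
E
```

```text
clock: 9.0
ee_pos: [0.5194, 0.256, 0.1308]
tcp_rot: [-180.0, -0.0, -10.7]
wrist_force: [0.1, -0.8, -1.2]
width: 0.0539
grip_force: 5.1
[0.51937423 0.25600328 0.13083442] [ 0.1393753  -0.80320733 -1.1640995 ]
shift tool units(/0.2) [ 0.003  0.004 -0.001] mm [ 0.6  0.7 -0.2]
turn about tool z 0.03 units 0.001
```

Now squeeze shut gradually with 25 N, aiming for an opening of about 36 mm.

```bash
python3 -m handwheel '[0.002,0.002,0,0,0,0,0.05, 0,0,0,0,0,0,-0.05, 0,0,0,0,0,0,-0.15, 0,0,0,0,0,0,-0.22, 0,0,0,0,0,0,-0.4, 0,0,0,0,0,0,-0.4, 0,0,0,0,0,0,-0.4, 0,0,0,0,0,0,-0.4]' 25
```

```text
clock: 9.8
ee_pos: [0.5196, 0.2554, 0.1306]
tcp_rot: [-180.0, -0.0, -10.7]
wrist_force: [0.5, -0.8, 2.3]
width: 0.0349
grip_force: 25.0
```

```bash
python3 -m handwheel '[0,0,-0.03,0,0,0,-0.4, 0,0,-0.08,0,0,0,-0.4, 0,0,-0.12,0,0,0,-0.4, 0,0,-0.15,0,0,0,-0.4, 0,0,-0.15,0,0,0,-0.4, 0,0,-0.12,0,0,0,-0.4, 0,0,-0.1,0,0,0,-0.4, 0,0,-0.05,0,0,0,-0.4, 0,0,0,0,0,0,-0.4]' 25
python3 - <<'E'
from h import *; from workcell import robot
np.set_printoptions(precision=4,suppress=True)
s=robot.observe(); print(s["ee_pos"],s["joint_pos"],s["width"])
R=Ro.from_euler("xyz",s["tcp_rot"],degrees=True).as_matrix()
d=robot.get_image("side"); X=cloud(d); L=(X-s["ee_pos"])@R; np.savez("s4.npz",L=L,img=d["img"])
m=near(X,s["ee_pos"],.045)&(L[...,2]>.1)&(L[...,2]<.135); v,u=np.where(m); r,c=int(v.mean()),int(u.mean()); print(r,c)
cv2.imwrite("pics/s4.png",cv2.resize(d["img"][r-60:r+30,c-60:c+60,::-1],None,fx=6,fy=6))
E
```

```text
clock: 10.7
ee_pos: [0.5199, 0.2557, 0.2917]
tcp_rot: [-179.9, -0.1, -10.7]
wrist_force: [-0.2, -0.1, -0.9]
width: 0.0351
grip_force: 25.0
[0.5199 0.2557 0.2917] [ -10.811    13.4198  -25.9275   97.2344    6.1942   70.6527 -138.8403] 0.03506816992326908
314 206
```

View pics/s4.png

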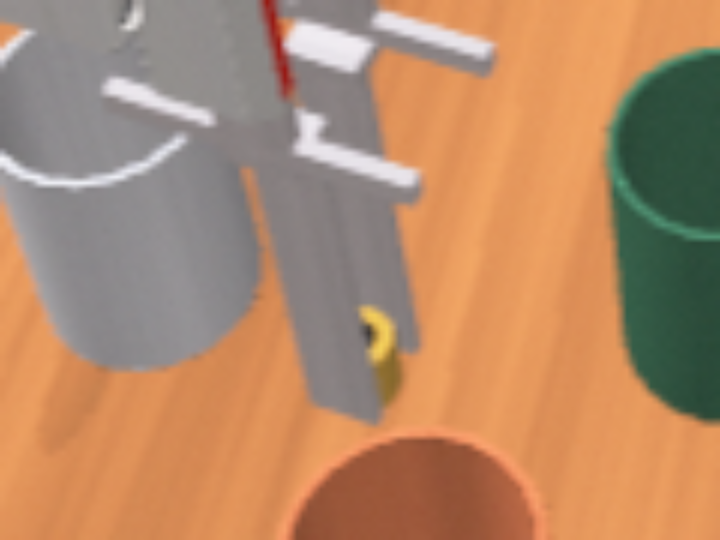

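The crop shows the brass spacer held upright between the jaws at (378,355), clear of the cup. Next is the dish.

```bash
python3 -m handwheel '[0.015,0.06,0,0,0,0,-0.4, 0.035,0.14,0,0,0,0,-0.4, 0.035,0.14,0,0,0,0,-0.4, 0.035,0.14,0,0,0,0,-0.4, 0.035,0.14,0,0,0,0,-0.4, 0.035,0.14,0,0,0,0,-0.4, 0.035,0.14,0,0,0,0,-0.4, 0.035,0.14,0,0,0,0,-0.4, 0.035,0.14,0,0,0,0,-0.4, 0.035,0.14,0,0,0,0,-0.4, 0.035,0.14,0,0,0,0,-0.4, 0.035,0.14,0,0,0,0,-0.4]' 25
python3 -m handwheel '[0.035,0.13,0,0,0,0,-0.4, 0.02,0.06,0,0,0,0,-0.4, 0,0,0.06,0,0,0,-0.4, 0,0,0.12,0,0,0,-0.4, 0,0,0.12,0,0,0,-0.4, 0,0,0.1,0,0,0,-0.4, 0,0,0.06,0,0,0,-0.4, 0,0,0,0,0,0,-0.4, 0,0,0,0,0,0,-0.4]' 25
python3 - <<'E'
from h import *; from workcell import robot
np.set_printoptions(precision=4,suppress=True)
s=robot.observe(); print(s["ee_pos"],s["tcp_rot"],s["joint_pos"],s["width"],s["grip_force"]); steps(s,(.5425,-.113,.1445),-10.7)
R=Ro.from_euler("xyz",s["tcp_rot"],degrees=True).as_matrix()
w=dict(np.load("w1.npz"))["X"]; p=w[near(w,(.5425,-.113),.035)]; print("dish floor wrist",np.nanmedian(p[:,2]))
t=cloud(dict(np.load("top0.npz"))); print("top",np.nanmedian(t[near(t,(.5425,-.113),.035)][:,2]))
d=robot.get_image("side"); X=cloud(d); L=(X-s["ee_pos"])@R; h=cv2.cvtColor(d["img"],cv2.COLOR_RGB2HSV)
m=near(X,s["ee_pos"],.03)&(L[...,2]>.08)&(L[...,2]<.135)
y=m&(h[...,1]>110)&(h[...,0]>18)&(h[...,0]<34); print("jaw z max",np.percentile(L[m&(h[...,1]<80)][:,2],98),"brass",y.sum(),L[y].min(0),L[y].max(0),np.median(L[y],0))
E
```

```text
clock: 11.95
ee_pos: [0.5379, -0.076, 0.2893]
tcp_rot: [180.0, 0.1, -10.7]
wrist_force: [0.1, 0.6, -0.4]
width: 0.035
grip_force: 25.0
clock: 12.85
ee_pos: [0.5428, -0.1128, 0.1988]
tcp_rot: [-180.0, -0.0, -10.6]
wrist_force: [-0.1, -1.2, -0.8]
width: 0.0346
grip_force: 25.0
[ 0.5428 -0.1128  0.1988] [-179.9842   -0.0033  -10.635 ] [ 15.2925  14.1372 -11.9832 107.411    3.3814  58.787  -98.7264] 0.03462272908334435 24.99824970960617
shift tool units(/0.2) [-0.001  0.002  0.271] mm [-0.3  0.3 54.3]
turn about tool z 0.06 units 0.001
dish floor wrist 0.0190803298820158
top 0.019108431527928363
jaw z max 0.11902932794928024 brass 8 [-0.0048 -0.001   0.1054] [-0.0012  0.0041  0.1212] [-0.0042  0.0005  0.1102]
```

```bash
python3 -m handwheel '[0,0,0.05,0,0,0,-0.4, 0,0,0.08,0,0,0,-0.4, 0,0,0.07,0,0,0,-0.4, 0,0,0.04,0,0,0,-0.4, 0,0,0.02,0,0,0,-0.4, 0,0,0.006,0,0,0,-0.4, 0,0,0,0,0,0,-0.4, 0,0,0,0,0,0,-0.4]' 25
python3 - <<'E'
from workcell import robot
s=robot.observe(); print(s["ee_pos"],s["wrist_force"])
E
python3 -m handwheel '[0,0,0.005,0,0,0,-0.4, 0,0,0,0,0,0,-0.4,0,0,0,0,0,0,-0.4]' 25
```

```text
clock: 13.7
ee_pos: [0.543, -0.1133, 0.1458]
tcp_rot: [-180.0, -0.0, -10.7]
wrist_force: [0.2, -0.3, -1.8]
width: 0.0346
grip_force: 25.0
[ 0.54297054 -0.11327318  0.14579649] [ 0.21799462 -0.25113535 -1.7542629 ]
clock: 14.0
ee_pos: [0.5427, -0.1133, 0.1444]
tcp_rot: [-180.0, -0.0, -10.7]
wrist_force: [0.0, 0.5, -1.0]
width: 0.035
grip_force: 25.0
```

```bash
python3 -m handwheel '[0,0,0.003,0,0,0,-0.4, 0,0,0,0,0,0,-0.4,0,0,0.002,0,0,0,-0.4, 0,0,0,0,0,0,-0.4,0,0,0,0,0,0,-0.4]' 25
```

```text
clock: 14.5
ee_pos: [0.5428, -0.1133, 0.1436]
tcp_rot: [-180.0, -0.0, -10.7]
wrist_force: [-0.9, 0.1, 5.5]
width: 0.0346
grip_force: 25.0
```

Contact (about 6 N up). I ease the squeeze off to 54 mm, lift, and look.

```bash
python3 -m handwheel '[0,0,0,0,0,0,-0.24, 0,0,0,0,0,0,-0.2, 0,0,0,0,0,0,-0.15, 0,0,0,0,0,0,-0.05, 0,0,0,0,0,0,0.05, 0,0,0,0,0,0,0.15, 0,0,0,0,0,0,0.15, 0,0,0,0,0,0,0.15, 0,0,0,0,0,0,0.15]' 15
python3 -m handwheel '[0,0,-0.02,0,0,0,0.15, 0,0,-0.05,0,0,0,0.15, 0,0,-0.1,0,0,0,0.15, 0,0,-0.15,0,0,0,0.15, 0,0,-0.15,0,0,0,0.15, 0,0,-0.15,0,0,0,0.15, 0,0,-0.12,0,0,0,0.15, 0,0,-0.06,0,0,0,0.15, 0,0,0,0,0,0,0.15]' 15
python3 - <<'E'
from h import *; from workcell import robot
np.set_printoptions(precision=4,suppress=True)
s=robot.observe(); print(s["ee_pos"],s["width"])
R=Ro.from_euler("xyz",s["tcp_rot"],degrees=True).as_matrix()
d=robot.get_image("side"); X=cloud(d); L=(X-s["ee_pos"])@R
p=X[near(X,(.544,-.112),.035)&(X[...,2]>.022)&(X[...,2]<.05)]; print("spacer",len(p),p.min(0),p.max(0),np.median(p,0))
for a,b in((.06,.07),(.1,.118)):
    p=L[near(X,s["ee_pos"],.045)&(L[...,2]>a)&(L[...,2]<b)&(abs(L[...,0])<.025)]; print(a,len(p),np.percentile(p,[2,50,98],axis=0).tolist())
p=L[near(X,s["ee_pos"],.045)&(L[...,2]<.135)]; print("tip",p[:,2].max())
cv2.imwrite("pics/s5.png",cv2.resize(d["img"][20:240,180:400,::-1],None,fx=2.7,fy=2.7))
E
```

```text
clock: 15.4
ee_pos: [0.5426, -0.1133, 0.1433]
tcp_rot: [-180.0, 0.0, -10.7]
wrist_force: [0.1, 0.1, -0.6]
width: 0.0547
grip_force: 5.1
clock: 16.3
ee_pos: [0.5433, -0.1133, 0.305]
tcp_rot: [-180.0, -0.2, -10.7]
wrist_force: [0.7, 0.9, -1.3]
width: 0.0543
grip_force: 5.1
[ 0.5433 -0.1133  0.305 ] 0.054316064696146804
spacer 71 [ 0.5191 -0.1343  0.022 ] [ 0.5766 -0.0862  0.0396] [ 0.5445 -0.1093  0.0344]
0.06 78 [[-0.0061298539519967325, -0.02215843442742042, 0.06017198092155902], [0.0021596553102185586, -0.018438552382530105, 0.06439432139881002], [0.009825149318000354, 0.019152586333192254, 0.06984517178493956]]
0.1 131 [[-0.005676483899029491, -0.022283229951345573, 0.10038217828044733], [0.0013496854831215464, -0.017972151506535826, 0.109211635385419], [0.009509648697033263, 0.018646546012683958, 0.11768920379562747]]
tip 0.12013260946076071
```

View pics/s5.png

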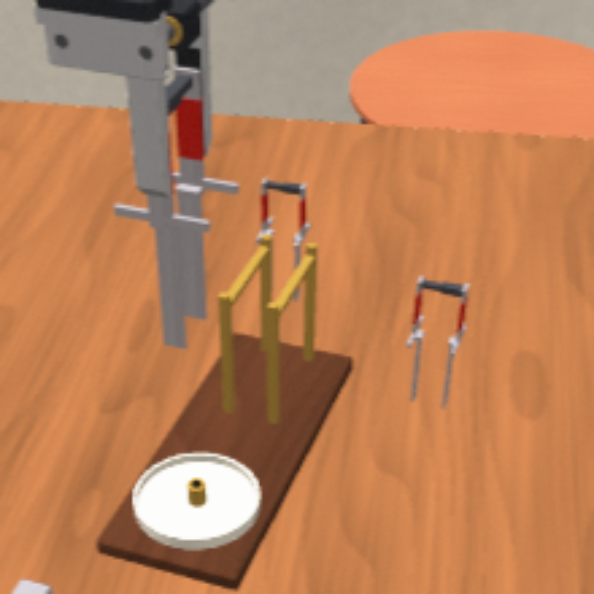

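The crop shows the spacer upright in the middle of the dish at (197,490), with the open tongs clear above it at (180,260). Next is the rail, then down.

```bash
python3 -m handwheel '[-0.003,0.08,0,0,0,0,0.15, -0.003,0.15,0,0,0,0,0.15, -0.003,0.15,0,0,0,0,0.15, -0.003,0.15,0,0,0,0,0.15, -0.003,0.15,0,0,0,0,0.15, -0.003,0.1,0,0,0,0,0.15, 0,0.05,0,0,0,0,0.15, 0,0,0,0,0,0,0.15, 0,0,0,0,0,0,0.15]' 15
python3 - <<'E'
from h import *; from workcell import robot
s=robot.observe(); print(s["ee_pos"]); steps(s,(.5089,-.2757,.148),-10.7)
E
```

```text
clock: 17.25
ee_pos: [0.5086, -0.2746, 0.3026]
tcp_rot: [-180.0, 0.0, -10.6]
wrist_force: [-0.4, 0.8, -1.4]
width: 0.0541
grip_force: 5.1
[ 0.50858566 -0.27457883  0.30264002]
shift tool units(/0.2) [0.003 0.006 0.773] mm [  0.6   1.2 154.6]
turn about tool z 0.08 units 0.002
```

```bash
python3 -m handwheel '[0.003,0.006,0.05,0,0,0.002,0.15, 0,0,0.1,0,0,0,0.15, 0,0,0.12,0,0,0,0.15, 0,0,0.12,0,0,0,0.15, 0,0,0.12,0,0,0,0.15, 0,0,0.11,0,0,0,0.15, 0,0,0.08,0,0,0,0.15, 0,0,0.04,0,0,0,0.15, 0,0,0.02,0,0,0,0.15, 0,0,0.01,0,0,0,0.15, 0,0,0,0,0,0,0.15, 0,0,0,0,0,0,0.15]' 15
```

```text
clock: 18.45
ee_pos: [0.5091, -0.2771, 0.1499]
tcp_rot: [180.0, -0.1, -10.8]
wrist_force: [-0.4, 0.6, -1.6]
width: 0.0543
grip_force: 5.1
```

```bash
python3 -m handwheel '[0,-0.005,0.006,0,0,0,0.15, 0,0,0.005,0,0,0,0.15, 0,0,0,0,0,0,0.15, 0,0,0,0,0,0,0.15]' 15
```

```text
clock: 18.85
ee_pos: [0.5092, -0.276, 0.1474]
tcp_rot: [-180.0, -0.0, -10.8]
wrist_force: [1.2, 1.2, 2.8]
width: 0.0543
grip_force: 5.0
```

Seated: the force went from -1.6 to +2.8 N. I release, retreat straight up, and check.

```bash
python3 -m handwheel '[0,0,0,0,0,0,0.2, 0,0,0,0,0,0,0.25, 0,0,0,0,0,0,0.4, 0,0,0,0,0,0,0.7, 0,0,0,0,0,0,1, 0,0,0,0,0,0,1, 0,0,0,0,0,0,1]' 15
python3 -m handwheel '[0,0,-0.03,0,0,0,1, 0,0,-0.1,0,0,0,1, 0,0,-0.15,0,0,0,1, 0,0,-0.2,0,0,0,1, 0,0,-0.2,0,0,0,1, 0,0,-0.15,0,0,0,1, 0,0,-0.08,0,0,0,1, 0,0,0,0,0,0,1, 0,0,0,0,0,0,1]' 15
python3 - <<'E'
from h import *; from workcell import robot
np.set_printoptions(precision=4,suppress=True)
s,d,X=wrist(robot,"pics/w6.png"); print(s["ee_pos"],s["width"])
m=near(X,(.51,-.276),.08)
for n,a,b in(("crossbar",.19,.215),("rails",.12,.14)):
    p=X[m&(X[...,2]>a)&(X[...,2]<b)]; print(n,len(p),p.mean(0),cv2.minAreaRect((p[:,:2]*1000).astype(np.float32)))
d=robot.get_image("side"); cv2.imwrite("pics/s6.png",cv2.resize(d["img"][20:240,180:400,::-1],None,fx=2.7,fy=2.7))
E
```

```text
clock: 19.55
ee_pos: [0.5089, -0.276, 0.147]
tcp_rot: [-180.0, 0.0, -10.8]
wrist_force: [0.0, -0.8, 0.4]
width: 0.0927
grip_force: 0.0
clock: 20.45
ee_pos: [0.5088, -0.276, 0.3289]
tcp_rot: [-180.0, -0.0, -10.8]
wrist_force: [-0.5, 0.6, -0.1]
width: 0.0941
grip_force: 0.0
[ 0.5088 -0.276   0.3289] 0.09412999724727869
crossbar 814 [ 0.5099 -0.2759  0.2025] ((509.0865173339844, -276.8619384765625), (58.17440414428711, 16.30531120300293), 79.1447525024414)
rails 1207 [ 0.5174 -0.2812  0.1293] ((508.3735046386719, -278.98638916015625), (103.99887084960938, 63.19821548461914), 79.27384185791016)
```

View pics/s6.png

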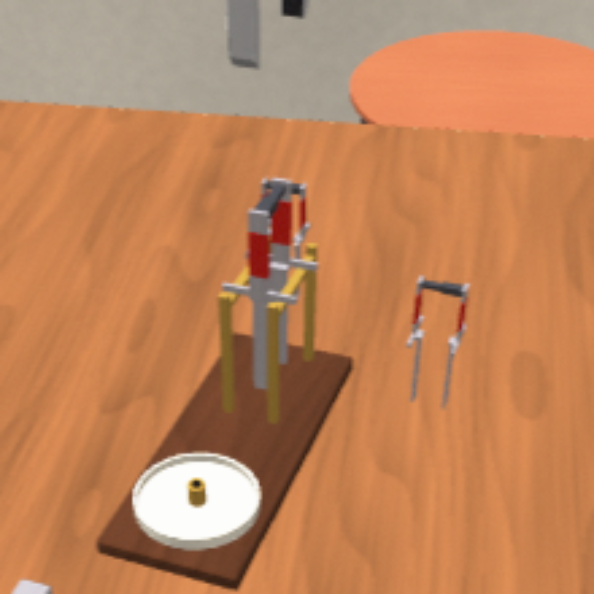

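The picture shows the tongs back on the rails as before at (270,280), the spacer upright in the dish at (197,490), and the gripper clear.

```bash
python3 -c "
from workcell import robot
print(robot.hand_in())"
```

```text
the job is handed in; nothing more can be done
None
```

I handed the job in at about 20 s: the brass spacer stands upright in the white dish, the tongs hang on their rail within 1 mm of where they started, and the gripper is open and clear; the hand-in returned no verdict.

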